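Tip the slide mailers out of the gated tray

ROBOT

A 6-joint arm with a two-finger parallel gripper is mounted at the origin on the work surface. World frame = base frame: x ahead of the robot, y to its left, z up, the work surface at z = 0. Lengths are in mm, angles in rad, forces in N, time in s.
With the tool pointing down it reaches from about 350 to 875 mm from the base axis. Payload 4.2 kg.
Tool frame: the origin (TCP) lies between the finger pads; the fingertips stand 11 mm ahead of it and the grasp point (between the pads) lies 8 mm behind it; z points along the fingers, y is the direction in which the jaws open and shut (so a half turn about z gives the same grasp; the last joint's range is limited). The gripper opens to 85 mm and grips with 20 to 120 N. Pads are 22 mm wide; open, the fingers measure 114 mm over their backs; the gripper's body (76 mm by 85 mm) begins 54 mm behind the grasp point. The pads swing forward as they close: fully open they stand 13 mm farther back than shut.
Start: joints at [-1.076, 0.385, 0.008, 0, -1.194, -0.259], TCP at [146.03, -607.679, 214.112] pointing down, gripper open.
Joint ranges: [-3.14, 3.14], [-1.21, 2.06], [-1.07, 1.41], [-3.16, 2.05], [-2.99, -0.16], [-3.1, 3.1]. Speed limits (rad/s): [2.79, 2.79, 3.14, 3.14, 3.14, 3.14].

INTERFACE

Orientations are given as a unit quaternion [x, y, z, w].
In Python, from bench import * gives the robot as it stands. The module is installed in compiled form; this text tells all that it offers.
- The arm moves only by the tool drive_tool, never from a script. Its argument "increments" is a list of rows, each a list of 3 entries, a list of its own where there are three numbers: the gripper command: -1 is shut, 1 is fully open, values between are in proportion, then the shift along the tool's x, y, z scaled (see below), then the turn about the tool's z scaled (see below). In form: [[hand, [tx, ty, tz], turn], ...]. A call has 1 to 20 rows; each row shifts and turns the commanded pose from where the row before left it, along the tool's axes as they then stand; what a row does not reach is not made up. The controller multiplies each number of a shift by 0.3 m and each number of a turn by 2 rad. A row lasts 1/8 s, in which the tool goes at most 62.5 mm and 10.7 degrees, less where a joint would pass 70% of its speed; a pose out of reach is approached as far as the arm can. A call with a number of a shift or a turn outside -1 to 1 is refused whole. A call with a gripper value outside its range is refused whole. The fingers move at their own pace and stop on an object; the grip force is fixed at half the most. Time passes only in rows, so rows that do not move let the fingers close. It gives the time, the measured TCP pose, the force and the opening at its end, in the units of the state.
- read_state(): the state, without advancing time (a new reading comes with each control period).
- get_image(name): name is "scene" or "top"; returns the picture (384x512x3 uint8, red, green, blue); there is no depth.
- calibration(name): a dict with "fovy" (degrees; the focal length in pixels is half the picture's height over the tangent of half this angle, whatever the lens; pixels are square), "cx", "cy" (the principal point, pixels), "k1" (the pictures are not rectified: a ray, as slopes to the right and down, at radius r is drawn at 1 + k1 r^2 times it, then the intrinsics apply), "R" (3x3) and "t" (3): a world point X has camera coordinates R X + t. Camera axes: x right, y down, z forward; pixel columns grow to the right and rows downward; lengths in mm; the calibration is good to about 2 mm. A picture is of the moment at which its call begins. calibration takes no time and is no camera call.
- job_done(): hands the job in, once; it reports no verdict.
The state is a dict: "clock": time; "joints": joint angles; "joint_vel": joint speeds; "joint_efforts": joint torques, N m; "position": TCP position; "ee_rot": TCP orientation; "contact_force": force on the tool from outside, world axes, zero at the start; "wrist_torque": the same for the moment, N m; "gripper_width": finger opening in mm.
Only numpy, scipy, OpenCV 4.12 (cv2) and the standard library are available. Lean on these libraries where they do the work, as an engineer would, in place of code of your own. Each camera call takes 0.05 s, during which the arm holds its last target.

TASK

Empty the tipping tray of its three slide mailers into the grey bin: swing the blue end gate right down while the tray is still level, then tip the tray so that all three slide out over the lowered gate into the bin. Afterwards let the tray come back level and leave the gate down. Do not handle the mailers themselves, and do not shift the bin or the other things on the bench.

Things in the scene. Friction and masses are not known exactly. Their poses are not given: they have to be found in the camera images.
- stand: fixed bench stand carrying the tipping aluminium tray between two cheeks. Origin on the bench straight below the tray's pivot axis; x points level in the dumping direction (to the gate end and the bin), y along the pivot axis towards the side with the red press bar, z up. The pivot axis is 200 mm up, parallel to y. White cheeks at y = +/-81 mm (6 mm thick), x = +/-22 mm, 214 mm high
- tray_floor (a point): centre of the tray's inner floor, on its upper face; level tray: 50 mm behind the pivot axis (stand x = -50) and 210 mm above the bench. Inside 200 mm long (stand x -150 to +50) and 130 mm wide, walls rise 45 mm above the floor and are 4 mm thick; axes as the stand's, turning with the tray
- tray (a joint): tilt of the tray about the pivot, rad: 0 level on its rear rest, grows as the gate end goes down, stop at 0.95. Rear-heavy with a weak spring: it swings back to level by itself when let go; needs about 3 to 9 N down on the press bar. Mailers start to slide at about 0.45 to 0.65
- gate (a joint): angle of the blue end gate, rad, relative to the tray: 0 upright (shut), grows as its top swings outward, away from the tray; 1.57 in line with the tray floor, stop at 1.65. Starts at 0 to 0.25. Stiff hinge that stays where it is left; turning it takes about 0.06 N m (1 N at the tab); pressing on hard past its stop would tip the tray
- gate_hinge (a point): middle of the gate's hinge line, on the gate's inner face at tray floor level: 52 mm beyond the pivot in stand x and 210 mm above the bench with the tray level
- gate_tab (a point): middle of the top edge of the gate's tab, on the inner face, 76 mm from the hinge line. The gate is 4 mm thick, 130 mm wide and 49 mm high; the tab is 50 mm wide and rises from there to 76 mm, so it stands above the tray walls
- press_bar (a point): centre of the red sleeve of the press bar beside the tray: a round bar 16 mm in diameter, 68 mm long, parallel to stand y, fixed to the tray. With the tray level it is 77 mm beyond the pivot axis in stand x, 141 mm to the +y side and 236 mm above the bench; it swings down on an arc of 85 mm radius about the pivot axis
- bin: open grey bin, loose, 220 x 180 x 70 mm, walls and floor 4 mm, under the gate end; origin at the centre of its underside, x along its 220 mm length. The robot need not touch it
- mailer_0: yellow slide mailer, a closed flat plastic case 80 x 30 x 14 mm, 40 g, lying flat in the tray when the work starts; origin at the centre of its underside, x along its length
- mailer_1: green slide mailer, a closed flat plastic case 80 x 30 x 14 mm, 40 g, lying flat in the tray when the work starts; origin at the centre of its underside, x along its length
- mailer_2: orange slide mailer, a closed flat plastic case 80 x 30 x 14 mm, 40 g, lying flat in the tray when the work starts; origin at the centre of its underside, x along its length
- stain_bottle: amber stain bottle, 60 mm diameter, 120 mm tall, bystander; origin at the centre of its underside
- beaker: white beaker, 70 mm diameter, 90 mm tall, bystander; origin at the centre of its underside
- slide_box: wooden slide box, 100 x 160 x 30 mm, bystander; origin at the centre of its underside

How it is judged:
By the outcome, as a careful person would: the job done as asked, in the order asked, and still so for the second after the job is handed in, with the robot touching nothing.
It also fails if it takes over 48 s, if anything falls off the work surface, if the arm or the gripper's body presses on something with over 40 N, if the wrist force passes 120 N, or if a joint passes its speed limit or range.

## Working session

There is one attempt and no reset: what is moved stays moved. The work goes in short steps, Python scripts to look and compute and a tool call to move; the robot and the scene stay as the last step left them, time stands still between calls to the robot, and variables do not carry over. Pictures are saved under pics/ and viewed, and the job is handed in when it is done.

Besides the shell and the picture viewer there is one more tool, called as name(argument=value, ...) on one line, values as JSON. drive_tool: Moves the arm, as the interface text tells. Shifts and turns lie within -1 to 1; 1 stands for 0.3 m of shift or 2 rad of turn. Its arguments: {"type":"object","properties":{"increments":{"type":"array"}},"required":["increments"]}

```bash
mkdir -p pics
python3 - <<'E'
from bench import *
import cv2
for n in("scene","top"):
    im=get_image(n); cv2.imwrite(f"pics/{n}0.png",cv2.cvtColor(im,cv2.COLOR_RGB2BGR)); print(n,calibration(n))
print(read_state())
E
```

```text
scene {'fovy': 54.33901523146626, 'cx': 256.8197386989871, 'cy': 194.9426348281396, 'k1': -0.007760770333769738, 'R': array([[ 0.54035106,  0.84142861,  0.00431512],
       [ 0.55779713, -0.35435882, -0.75052794],
       [-0.62998658,  0.40795553, -0.66082463]]), 't': array([-281.15638702, -183.78393383, 1932.39452845])}
top {'fovy': 51.65600688770891, 'cx': 255.09503022255575, 'cy': 190.13335321767335, 'k1': 0.03284932721117073, 'R': array([[ 0.01358195, -0.99990666, -0.0014834 ],
       [-0.99641174, -0.0134105 , -0.08356914],
       [ 0.08354145,  0.00261311, -0.99650088]]), 't': array([ -30.06338296,  554.59268881, 1308.35284016])}
{'clock': 0.1, 'joints': array([-1.07638851e+00,  3.85492680e-01,  6.74818806e-03, -4.03579834e-04,
       -1.19400696e+00, -2.58559908e-01]), 'joint_vel': array([-1.24272997e-03, -3.10067808e-03,  3.88478631e-03,  1.46939297e-03,
        7.88616722e-05, -6.14831030e-04]), 'joint_efforts': array([-1.02837930e-04, -3.93319523e+01,  1.88927829e+01,  4.19797808e+00,
       -2.61740621e-03,  1.31818929e-06]), 'position': array([ 145.89193492, -607.15872244,  213.12221528]), 'ee_rot': array([-1.17576866e-01,  9.93063286e-01,  9.78054565e-04, -1.84978026e-04]), 'contact_force': array([ 0.37453621, -0.14883988,  0.06399506]), 'wrist_torque': array([ 0.02474039, -0.02837642,  0.01381894]), 'gripper_width': 85.15791824683741}
```

View pics/scene0.png

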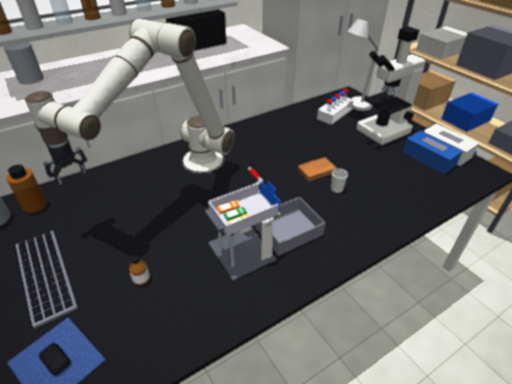

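View pics/top0.png

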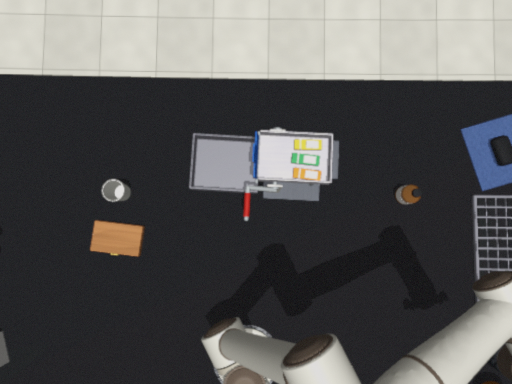

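The top picture shows the tray at about columns 255-332, rows 131-184. The gate is on its left at column 256, the red bar is at (247, 205), and the bin is at columns 190-255. I'll zoom in.

Run:
```python
import cv2
a=cv2.imread("pics/top0.png")[115:230,180:345]
cv2.imwrite("pics/top0z.png",cv2.resize(a,None,fx=4.8,fy=4.8,interpolation=cv2.INTER_CUBIC))
a=cv2.imread("pics/scene0.png")[155:285,195:335]
cv2.imwrite("pics/scene0z.png",cv2.resize(a,None,fx=4.5,fy=4.5,interpolation=cv2.INTER_CUBIC))
```

```text
(no output)
```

View pics/top0z.png

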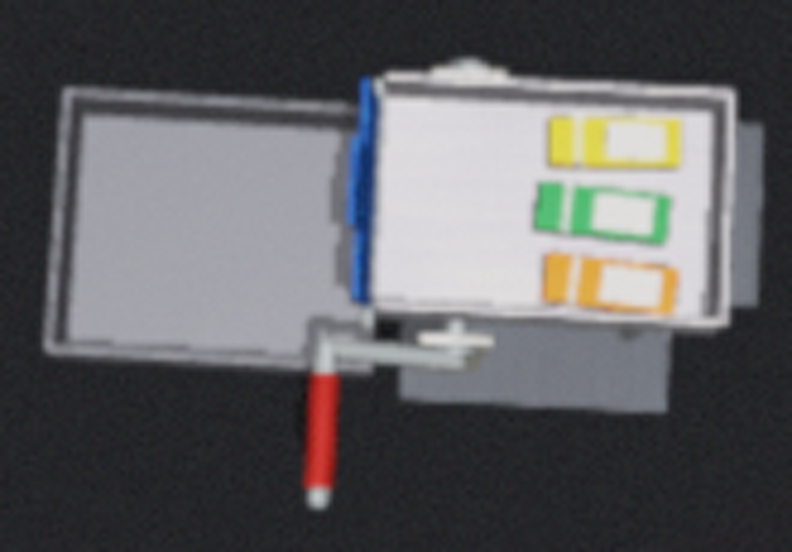

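View pics/scene0z.png

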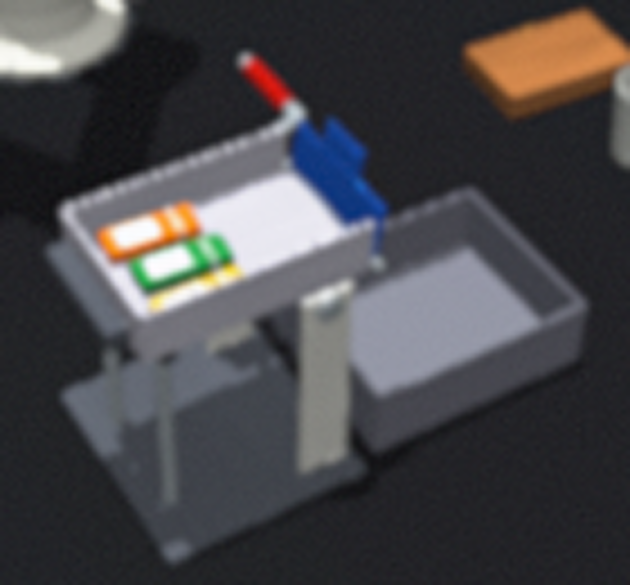

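```bash
cat > h.py <<'E'
import numpy as np
from bench import *
from scipy.optimize import least_squares
def proj(n,X):
    c=calibration(n); p=np.atleast_2d(X)@np.array(c["R"]).T+c["t"]; s=p[:,:2]/p[:,2:]
    r2=(s**2).sum(1,keepdims=True); s=s*(1+c["k1"]*r2); f=192/np.tan(np.radians(c["fovy"]/2))
    return s*f+[c["cx"],c["cy"]]
def zt(u,v): return ((u+.5)/4.8-.5+180,(v+.5)/4.8-.5+115)
def zs(u,v): return ((u+.5)/4.5-.5+195,(v+.5)/4.5-.5+155)
def S2W(p,X):
    c,s=np.cos(p[2]),np.sin(p[2]); X=np.atleast_2d(X)
    return np.c_[p[0]+c*X[:,0]-s*X[:,1],p[1]+s*X[:,0]+c*X[:,1],X[:,2]]
E
cat > fit.py <<'E'
from h import *
obs=[("top",(-154,69,255),zt(727,325)),("top",(-154,-69,255),zt(735,90)),
("top",(77,141,240),zt(320,430)),("top",(77,107,240),zt(323,373)),("top",(77,175,240),zt(317,488)),
("top",(52,-69,255),zt(378,77)),
("scene",(-154,69,255),zs(65,208)),("scene",(-154,-69,255),zs(138,322)),("scene",(77,141,238),zs(270,83)),
]
tabs=[("top",-25,zt(352,133)),("top",25,zt(349,228)),("scene",25,zs(329,120)),("scene",-25,zs(366,154))]
def gp(th,y,r=76): return (52+r*np.sin(th),y,210+r*np.cos(th))
def res(p,full=False):
    r=[proj(n,S2W(p,X))[0]-o for n,X,o in obs]+[proj(n,S2W(p,gp(p[3],y)))[0]-o for n,y,o in tabs]
    return np.array(r) if full else np.ravel(r)
s=least_squares(res,[600,0,1.57,.1],loss="soft_l1",x_scale=[100,100,.1,.1])
print(s.x); print(res(s.x,True).round(1))
p=s.x
for n,X in dict(bar=(77,141,236),tab=gp(p[3],0),hinge=(52,0,210)).items(): print(n,S2W(p,X).round(1))
np.save("p.npy",p)
E
python3 fit.py
```

```text
[ 6.34972766e+02 -8.09434633e+01  1.53507347e+00  1.89256695e-01]
[[-0.3 -0.2]
 [-0.3 -0.2]
 [-0.   0.1]
 [-0.  -0.2]
 [-0.   0.1]
 [ 0.5 -1. ]
 [-1.3 -0.3]
 [ 0.3 -1.2]
 [-0.6 -0. ]
 [-0.   0.4]
 [-0.3 -1.2]
 [-0.  -0.4]
 [-0.8 -0.3]]
bar [[496.8   1.  236. ]]
tab [[637.3 -14.7 284.6]]
hinge [[636.8 -29.  210. ]]
```

drive_tool(increments=[[-1,[0,0,-0.1],0],[-1,[0,0,-0.18],0],[-1,[0,0,-0.18],0],[-1,[0,0,0],-0.09],[-1,[0,0,0],-0.09],[-1,[0,0,0],-0.09],[-1,[0,0,0],-0.09],[-1,[0,0,0],-0.09],[-1,[0,0,0],-0.09],[-1,[0,0,0],-0.09],[-1,[0,0,0],-0.02],[-1,[0,0,0],0]])

```text
clock: 1.6
position: [146.0, -607.5, 351.5]
ee_rot: [-0.694, 0.72, 0.001, 0.0]
contact_force: [0.2, -0.0, -0.2]
gripper_width: 0.3
```

```bash
cat >> h.py <<'E'
from scipy.spatial.transform import Rotation as Rn
def w2s(P):
    p=np.load("p.npy"); c,s=np.cos(p[2]),np.sin(p[2]); d=np.array(P[:2])-p[:2]
    return np.array([c*d[0]+s*d[1],-s*d[0]+c*d[1],P[2]])
def to(target):
    "scaled tool increments to stand-frame TCP target"
    st=read_state(); p=np.load("p.npy"); R=Rn.from_quat(st["ee_rot"]).as_matrix()
    W=S2W(p,target)[0]; d=R.T@(W-st["position"])/300
    h=np.arctan2(R[1,0],R[0,0])
    print("t",st["clock"],"stand",w2s(st["position"]).round(1),"head",h.round(3),"want",p[2],"F",st["contact_force"].round(1),"w",st["gripper_width"],"d",d.round(3),"j",st["joints"].round(2))
E
python3 -c "
from h import *
to((30,0,350))"
```

```text
t 1.6 stand [-543.7  469.8  351.5] head -1.606 want 1.5350734702353437 F [ 0.2 -0.  -0.2] w 0.2626832682648649 d [-1.912 -1.566  0.007] j [-1.08  0.33  0.26 -0.   -1.5   1.04]
```

drive_tool(increments=[[-1,[-0.06,-0.05,0],0],[-1,[-0.13,-0.11,0],0],[-1,[-0.13,-0.11,0],0],[-1,[-0.13,-0.11,0],0],[-1,[-0.13,-0.11,0],0],[-1,[-0.13,-0.11,0],0],[-1,[-0.13,-0.11,0],0],[-1,[-0.13,-0.11,0],0],[-1,[-0.13,-0.11,0],0],[-1,[-0.13,-0.11,0],0],[-1,[-0.13,-0.11,0],0],[-1,[-0.13,-0.11,0],0],[-1,[-0.13,-0.11,0],0],[-1,[-0.13,-0.11,0],0],[-1,[-0.13,-0.07,0],0],[-1,[-0.04,-0.02,0],0],[-1,[0,0,0],0]])

```text
clock: 3.72
position: [636.7, -47.4, 351.8]
ee_rot: [-0.695, 0.719, 0.0, -0.0]
contact_force: [-0.9, 0.3, -0.1]
gripper_width: -0.0
```

Run:
```python
from h import *
import cv2
to((32,0,284))
for n,(a,b,c,d) in dict(top=(115,230,180,345),scene=(135,265,195,335)).items():
    im=get_image(n)[a:b,c:d,::-1]; cv2.imwrite(f"pics/{n}1z.png",cv2.resize(im,None,fx=4.5,fy=4.5,interpolation=cv2.INTER_CUBIC))
```

```text
t 3.725 stand [ 33.6  -0.5 351.8] head -1.604 want 1.5350734702353437 F [-0.9  0.3 -0.1] w -0.0247573968129328 d [0.005 0.001 0.226] j [ 0.18  0.36  0.3  -0.   -1.52 -0.21]
```

View pics/scene1z.png

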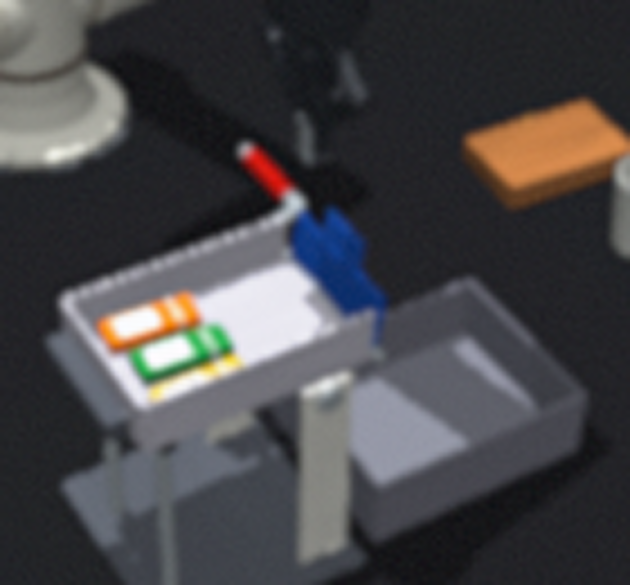

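drive_tool(increments=[[-1,[0,0,0.03],0],[-1,[0,0,0.08],0],[-1,[0,0,0.08],0],[-1,[0,0,0.035],0],[-1,[0,0,0],0],[-1,[-0.025,0,0],0],[-1,[-0.02,0,0],0],[-1,[-0.02,0,0],0],[-1,[-0.02,0,0.005],0],[-1,[-0.02,0,0.008],0],[-1,[-0.022,0,0.01],0],[-1,[0,0,0],0]])

```text
clock: 5.32
position: [638.1, -9.9, 277.2]
ee_rot: [-0.695, 0.719, 0.0, -0.0]
contact_force: [0.6, -0.5, -0.0]
gripper_width: -0.1
```

Run:
```python
from h import *
import cv2
to((86.9,0,265.6))
for n,(a,b,c,d) in dict(top=(115,230,180,345),scene=(135,265,195,335)).items():
    im=get_image(n)[a:b,c:d,::-1]; cv2.imwrite(f"pics/{n}2z.png",cv2.resize(im,None,fx=4.5,fy=4.5,interpolation=cv2.INTER_CUBIC))
```

```text
t 5.325 stand [ 71.1  -0.6 277.2] head -1.605 want 1.5350734702353437 F [ 0.6 -0.5 -0. ] w -0.06940446062090715 d [-0.053  0.002  0.039] j [ 0.24  0.38  0.15 -0.   -1.35 -0.27]
```

View pics/scene2z.png

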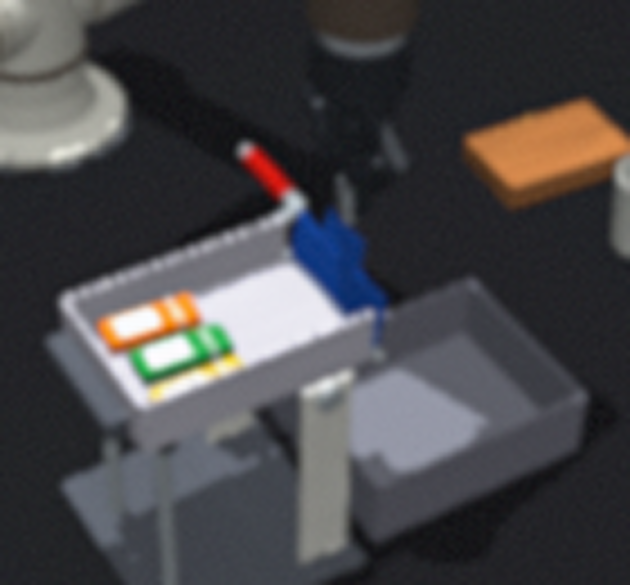

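View pics/top2z.png

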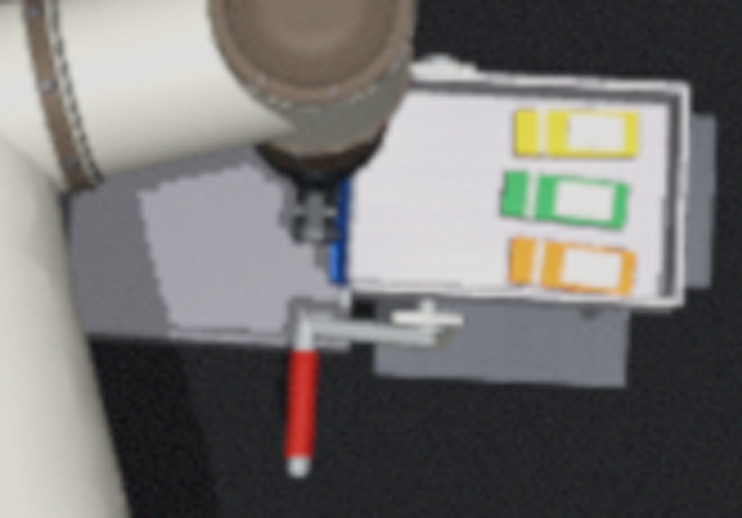

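Run:
```python
from h import *
import cv2
p=np.load("p.npy")[:3]
st=read_state(); print(st["contact_force"])
T=w2s(st["position"])
for n,o,off in (("scene",(195,135),"s"),("top",(180,115),"t")):
    im=cv2.imread(f"pics/{n}2z.png")
    def d(X,c):
        q=((proj(n,S2W(p,X))-o+.5)*4.5-.5)
        cv2.polylines(im,[q.round().astype(int)],True,c,1)
    for th,c in ((.19,(0,255,255)),(.5,(0,255,0))):
        g=lambda r,y:(52+r*np.sin(th),y,210+r*np.cos(th))
        d([g(0,-65),g(49,-65),g(49,-25),g(76,-25),g(76,25),g(49,25),g(49,65),g(0,65)],c)
    d([T+np.array([a*11,b*14,-11]) for a,b in((-1,-1),(1,-1),(1,1),(-1,1))],(255,0,255))
    d([T+np.array([a*11,b*14,20]) for a,b in((-1,-1),(1,-1),(1,1),(-1,1))],(255,255,0))
    cv2.imwrite(f"pics/{n}2o.png",im)
```

```text
[-0.53857271  0.28158866  0.70175452]
```

View pics/scene2o.png

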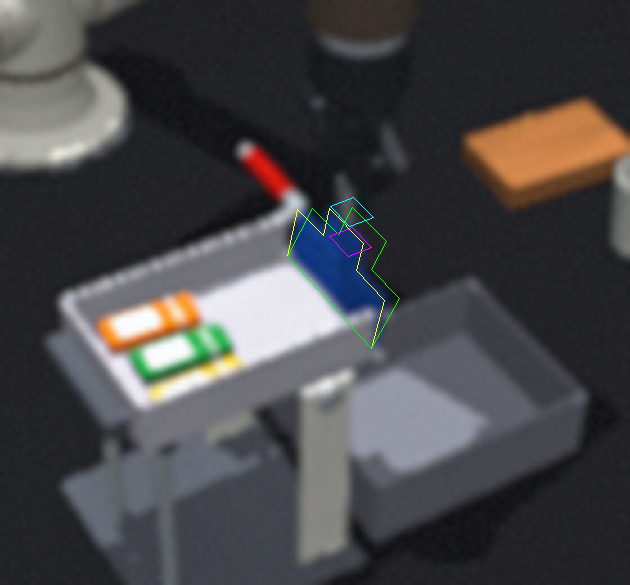

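View pics/top2o.png

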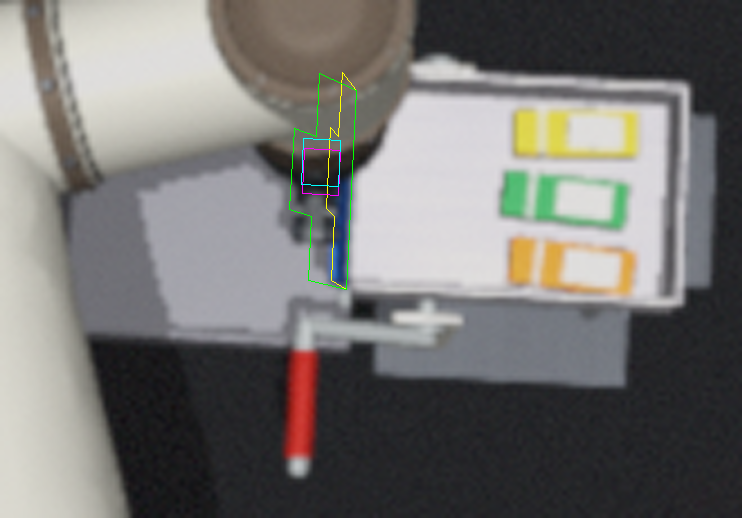

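Run:
```python
from h import *
import cv2
for n,(a,b,c,d) in dict(top=(120,200,210,300),scene=(120,220,240,320)).items():
    im=get_image(n)[a:b,c:d,::-1]; im=(255*(im/255.)**.45).astype('uint8')
    cv2.imwrite(f"pics/{n}3z.png",cv2.resize(im,None,fx=6,fy=6,interpolation=cv2.INTER_CUBIC))
```

```text
(no output)
```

View pics/scene3z.png

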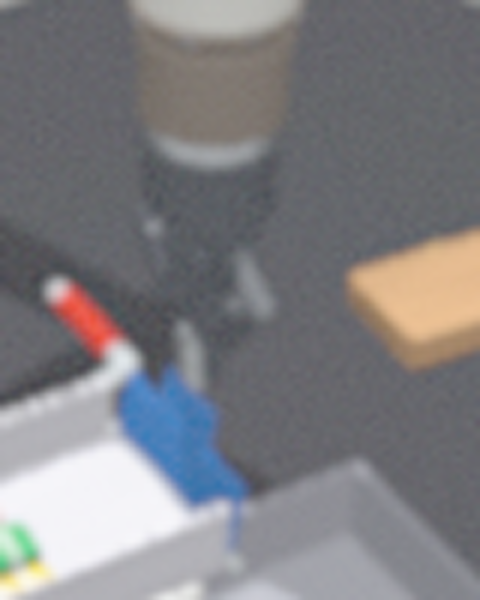

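View pics/top3z.png

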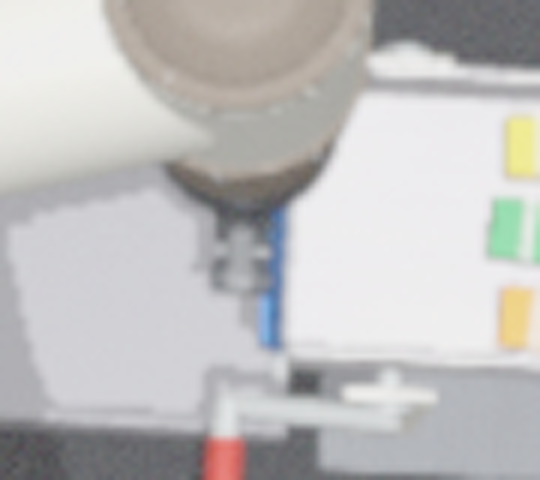

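```bash
python3 - <<'E'
from h import *
p=np.load("p.npy")[:3]
z=lambda X,n,o,f:((proj(n,S2W(p,X))-o+.5)*f-.5).round()
print("pic1 scene",z([(33.6,-.5,340.8),(33.6,14,340.8),(33.6,-14,340.8),(33.6,40,390),(33.6,-40,390),(33.6,0,420)],"scene",(195,135),4.5).tolist())
print("pic3 scene",z([(71,0,266),(71,15,266),(71,-15,266),(71,40,310),(71,-40,310),(71,0,340)],"scene",(240,120),6).tolist())
print("pic3 top",z([(71,0,266),(71,15,266),(71,-15,266),(71,40,310),(71,-40,310),(71,0,340)],"top",(210,120),6).tolist())
E
python3 - <<'E'
import cv2
im=cv2.imread("pics/scene1z.png")[:330,180:480]; im=(255*(im/255.)**.45).astype('uint8')
cv2.imwrite("pics/s1b.png",cv2.resize(im,None,fx=1.8,fy=1.8))
E
```

```text
pic1 scene [[312.0, 183.0], [302.0, 173.0], [321.0, 193.0], [285.0, 104.0], [341.0, 159.0], [313.0, 98.0]]
pic3 scene [[197.0, 412.0], [183.0, 398.0], [210.0, 426.0], [163.0, 319.0], [236.0, 392.0], [201.0, 315.0]]
pic3 top [[247.0, 200.0], [246.0, 232.0], [249.0, 168.0], [242.0, 272.0], [251.0, 94.0], [245.0, 170.0]]
```

View pics/s1b.png

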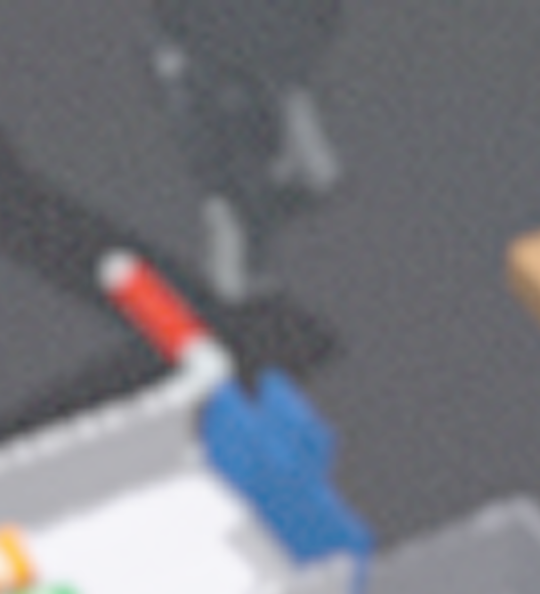

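The overlay shows the gate still at about 0.19 rad, because the blue tab at zoomed (330-362, 212-245) matches the yellow outline. So the fingertips have passed over or beyond the tab without moving it. I'll lift, go back inside, and push from lower down.

drive_tool(increments=[[-1,[0,0,-0.05],0],[-1,[0,0,-0.1],0],[-1,[0,0,-0.02],0],[-1,[0.06,0,0],0],[-1,[0.08,0,0],0],[-1,[0,0,0],0]])

```text
clock: 6.28
position: [636.1, -54.5, 327.6]
ee_rot: [-0.694, 0.72, 0.001, -0.001]
contact_force: [0.0, 0.5, 0.9]
gripper_width: 0.1
```

Run:
```python
from h import *
import cv2
to((30,0,260))
im=get_image("scene")
a,b,c,d=120,220,240,320
im=im[a:b,c:d,::-1]; im=(255*(im/255.)**.45).astype('uint8')
cv2.imwrite(f"pics/scene4z.png",cv2.resize(im,None,fx=6,fy=6,interpolation=cv2.INTER_CUBIC))
```

```text
t 6.275 stand [ 2.650e+01 -2.000e-01  3.276e+02] head -1.609 want 1.5350734702353437 F [0.  0.5 0.9] w 0.13519191708271291 d [-0.012  0.     0.225] j [ 0.17  0.36  0.25 -0.   -1.46 -0.21]
```

View pics/scene4z.png

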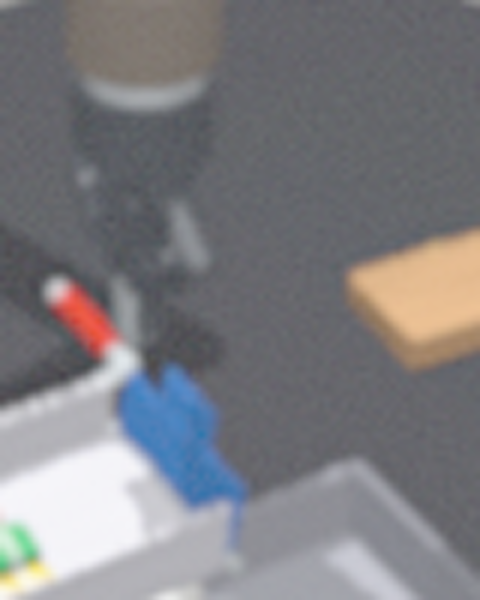

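drive_tool(increments=[[-1,[0,0,0.04],0],[-1,[0,0,0.08],0],[-1,[0,0,0.08],0],[-1,[0,0,0.025],0],[-1,[0,0,0],0]])

```text
clock: 6.95
position: [636.6, -52.2, 260.7]
ee_rot: [-0.695, 0.719, 0.0, -0.001]
contact_force: [0.4, -0.0, -0.7]
gripper_width: -0.1
```

```bash
cat > look.py <<'E'
import sys
from h import *
import cv2
k=sys.argv[1]; th=[float(v) for v in sys.argv[2:]]
to((45,0,260))
p=np.load("p.npy")[:3]
T=w2s(read_state()["position"])
a,b,c,d=120,220,230,330; f=6
im=get_image("scene")
im=im[a:b,c:d,::-1]; im=(255*(im/255.)**.45).astype('uint8')
im=cv2.resize(im,None,fx=f,fy=f,interpolation=cv2.INTER_CUBIC); raw=im.copy()
def D(X,col):
    q=((proj("scene",S2W(p,X))-(c,a)+.5)*f-.5); cv2.polylines(im,[q.round().astype(int)],True,col,1)
for t in th:
    g=lambda r,y:(52+r*np.sin(t),y,210+r*np.cos(t))
    D([g(0,-65),g(49,-65),g(49,-25),g(76,-25),g(76,25),g(49,25),g(49,65),g(0,65)],(0,255,255))
for z,col in((-11,(255,0,255)),(10,(255,255,0))):
    D([T+np.array([u*11,v*14,z]) for u,v in((-1,-1),(1,-1),(1,1),(-1,1))],col)
cv2.imwrite(f"pics/look{k}.png",im)
E
python3 look.py 5 .19
```

```text
t 6.95 stand [ 28.8  -0.6 260.7] head -1.605 want 1.5350734702353437 F [ 0.4 -0.  -0.7] w -0.1270391187567751 d [-0.054  0.002  0.002] j [ 0.17  0.38  0.12  0.   -1.31 -0.21]
```

View pics/look5.png

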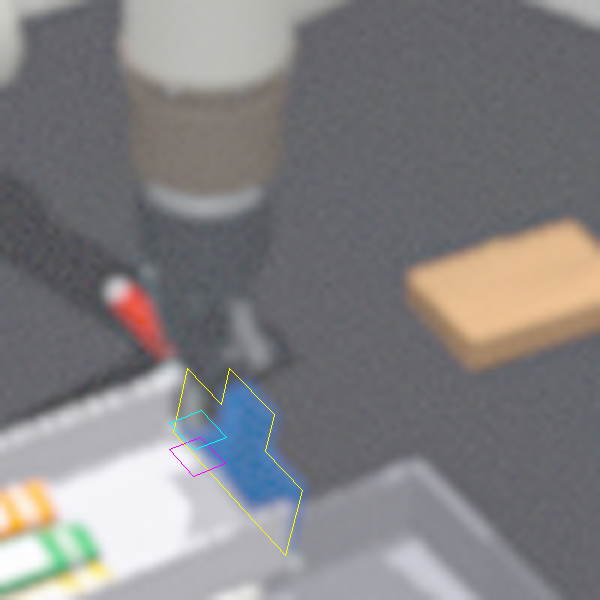

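Run:
```python
from h import *
import cv2
im=get_image("scene"); cv2.imwrite("pics/full6.png",im[:,:,::-1])
a,b,c,d=165,215,240,300
im=im[a:b,c:d,::-1]; im=(255*(im/255.)**.6).astype('uint8')
cv2.imwrite(f"pics/scene6z.png",cv2.resize(im,None,fx=12,fy=12,interpolation=cv2.INTER_CUBIC))
p=np.load("p.npy")[:3]
T=w2s(read_state()["position"])
for z in(-11,0,10,20): print(z,((proj("scene",S2W(p,[T+np.array([0,v,z]) for v in (-14,0,14)]))-(c,a)+.5)*12).round().tolist())
```

```text
-11 [[300.0, 398.0], [276.0, 371.0], [252.0, 345.0]]
0 [[301.0, 370.0], [276.0, 343.0], [252.0, 317.0]]
10 [[302.0, 345.0], [277.0, 318.0], [252.0, 291.0]]
20 [[302.0, 319.0], [277.0, 292.0], [253.0, 266.0]]
```

View pics/scene6z.png

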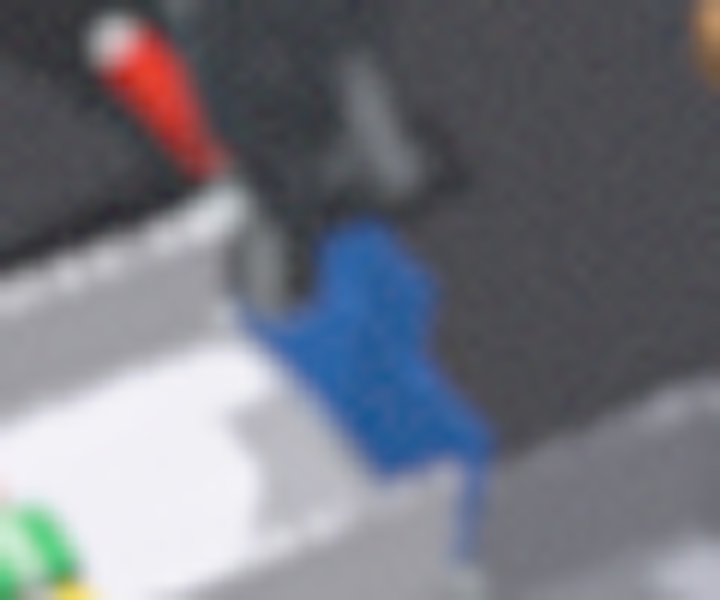

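drive_tool(increments=[[-1,[-0.02,0,0.016],0],[-1,[-0.03,0,0],0],[-1,[-0.03,0,0],0],[-1,[-0.02,0,0.0],0],[-1,[-0.02,0,0.005],0],[-1,[-0.018,0,0.005],0],[-1,[0,0,0],0]])

```text
clock: 7.92
position: [638.2, -10.5, 253.2]
ee_rot: [-0.695, 0.719, 0.0, 0.0]
contact_force: [-0.3, 0.1, -0.6]
gripper_width: 0.1
```

```bash
python3 look.py 7 .5
```

```text
t 7.925 stand [ 70.5  -0.7 253.2] head -1.605 want 1.5350734702353437 F [-0.3  0.1 -0.6] w 0.14418708927066726 d [ 0.085  0.003 -0.023] j [ 0.24  0.39  0.11 -0.   -1.29 -0.27]
```

View pics/look7.png

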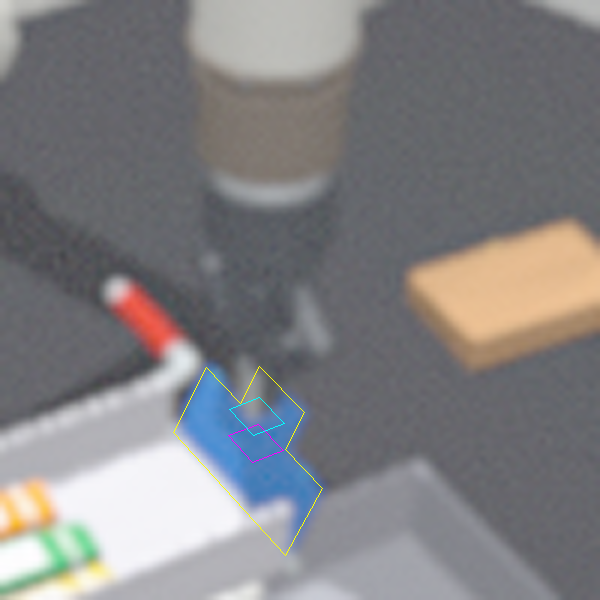

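The gate is now at about 0.45 rad. The finger sits in front of the tab at (255, 400). I'll carry on round the arc.

drive_tool(increments=[[-1,[-0.023,0,0.016],0],[-1,[-0.022,0,0.02],0],[-1,[-0.018,0,0.025],0],[-1,[-0.017,0,0.025],0],[-1,[0,0,0],0]])

```text
clock: 8.6
position: [638.5, 13.4, 226.3]
ee_rot: [-0.695, 0.719, 0.001, -0.001]
contact_force: [0.3, -0.8, 0.6]
gripper_width: 0.1
```

```bash
python3 look.py 8 1.05
```

```text
t 8.6 stand [ 9.440e+01 -1.000e-01  2.263e+02] head -1.605 want 1.5350734702353437 F [ 0.3 -0.8  0.6] w 0.1484446219483946 d [ 0.165  0.001 -0.112] j [ 0.27  0.4   0.07 -0.   -1.24 -0.31]
```

View pics/look8.png

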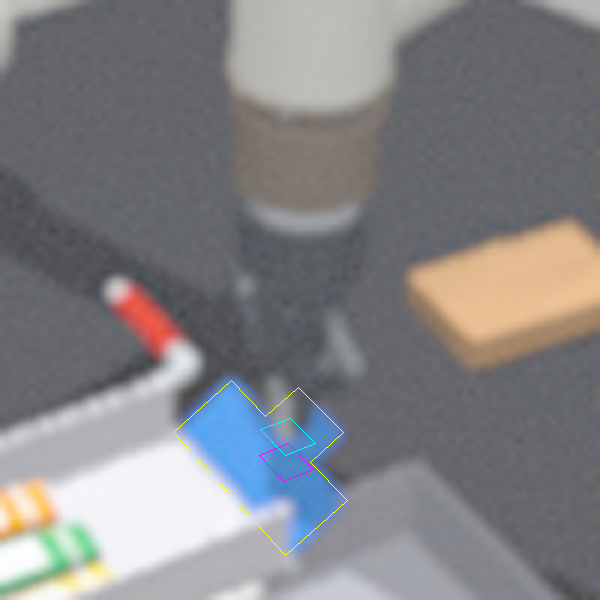

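drive_tool(increments=[[-1,[-0.012,0,0.025],0],[-1,[-0.007,0,0.025],0],[-1,[-0.003,0,0.02],0],[-1,[0,0,0.015],0],[-1,[0,0,0],0]])

```text
clock: 9.28
position: [638.9, 19.4, 201.4]
ee_rot: [-0.695, 0.719, 0.0, -0.001]
contact_force: [-1.0, 0.2, 0.5]
gripper_width: 0.2
```

```bash
python3 look.py 9 1.57
```

```text
t 9.275 stand [100.4  -0.4 201.4] head -1.606 want 1.5350734702353437 F [-1.   0.2  0.5] w 0.15706317934646205 d [ 0.185  0.002 -0.195] j [ 0.28  0.42  0.03 -0.   -1.18 -0.32]
```

View pics/look9.png

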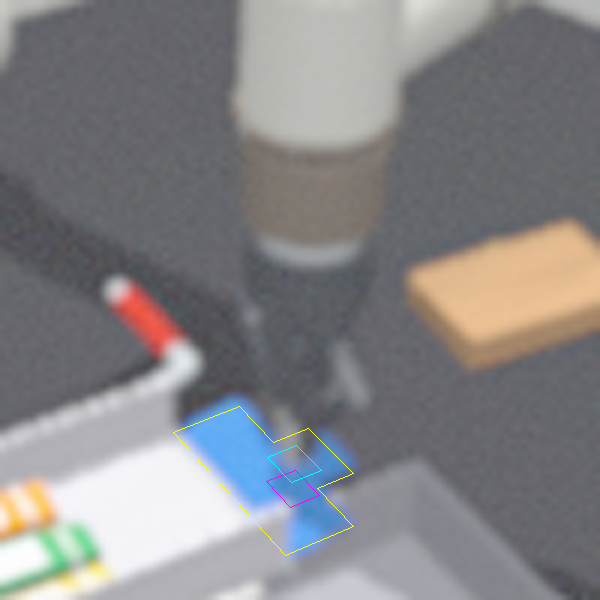

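The gate is at about 1.4 rad. Its tab corner is at (355, 455), and for 1.57 it would be at (352, 473). I'll press down further in small steps.

drive_tool(increments=[[-1,[0,0,0.015],0],[-1,[0,0,0.012],0],[-1,[0,0,0.006],0],[-1,[0,0,0],0]])

```text
clock: 9.82
position: [639.0, 19.4, 191.9]
ee_rot: [-0.695, 0.719, 0.0, -0.0]
contact_force: [0.4, 0.3, 0.0]
gripper_width: -0.1
```

```bash
python3 look.py 10 1.57
```

```text
t 9.825 stand [100.5  -0.5 191.9] head -1.606 want 1.5350734702353437 F [0.4 0.3 0. ] w -0.06192502336932003 d [ 0.185  0.002 -0.227] j [ 0.28  0.42  0.01 -0.   -1.16 -0.32]
```

View pics/look10.png

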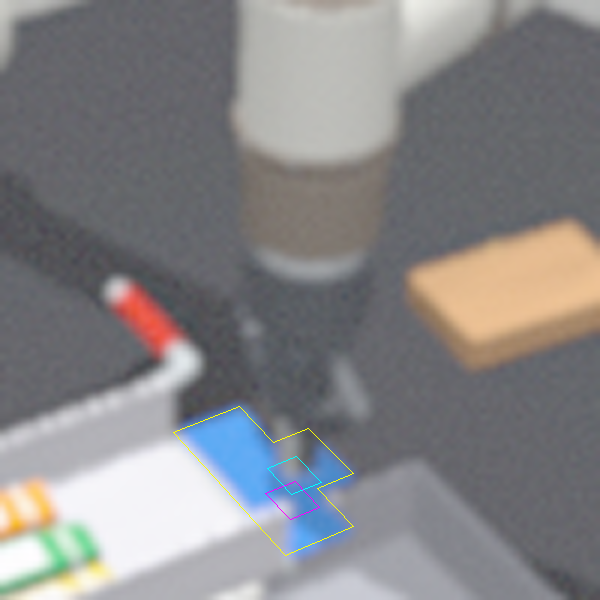

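drive_tool(increments=[[-1,[0,0,0.006],0],[-1,[0,0,0.006],0],[-1,[0,0,0],0]])

```text
clock: 10.25
position: [639.2, 19.4, 189.5]
ee_rot: [-0.695, 0.719, -0.0, -0.0]
contact_force: [-2.4, -0.7, 4.6]
gripper_width: -0.2
```

```bash
python3 look.py 11 1.6; python3 -c "
from h import *
print(read_state()['contact_force'],read_state()['wrist_torque'])"
```

```text
t 10.25 stand [100.4  -0.6 189.5] head -1.606 want 1.5350734702353437 F [-2.4 -0.7  4.6] w -0.18808578628536504 d [ 0.185  0.002 -0.235] j [ 0.28  0.43  0.01  0.   -1.15 -0.32]
[-1.9404991  -1.04332783  5.00560779] [-0.08647452  0.67820358  0.02714805]
```

View pics/look11.png

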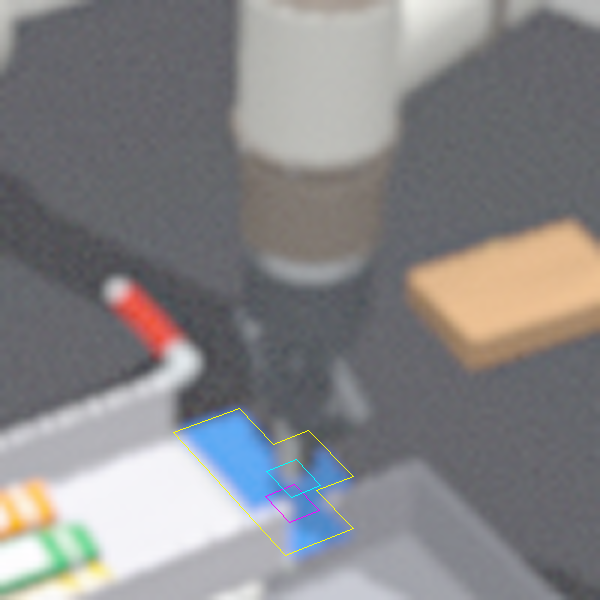

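The force has risen to 5 N, so the gate is on its stop. I'll lift off and move over to the press bar.

drive_tool(increments=[[-1,[0,0,-0.03],0],[-1,[0,0,-0.1],0],[-1,[0,0,-0.15],0],[-1,[0,0,-0.1],0],[-1,[0.02,0.1,0],0],[-1,[0.02,0.15,0],0],[-1,[0.02,0.15,0],0],[-1,[0.01,0.1,0],0],[-1,[0,0,0],0]])

```text
clock: 11.42
position: [487.3, 3.7, 303.7]
ee_rot: [-0.695, 0.719, -0.0, 0.001]
contact_force: [1.4, 0.1, -0.3]
gripper_width: -0.1
```

```bash
python3 look.py 12 1.6
python3 - <<'E'
from h import *
import cv2
p=np.load("p.npy")[:3]; T=w2s(read_state()["position"]); print(T)
a,b,c,d=115,230,180,300; f=5
im=get_image("top"); cv2.imwrite("pics/full12.png",im[:,:,::-1])
im=cv2.resize((255*(im[a:b,c:d,::-1]/255.)**.6).astype('uint8'),None,fx=f,fy=f,interpolation=cv2.INTER_CUBIC)
def D(X,col):
    q=((proj("top",S2W(p,X))-(c,a)+.5)*f-.5); cv2.polylines(im,[q.round().astype(int)],True,col,1)
D([T+np.array([u*11,v*14,10]) for u,v in((-1,-1),(1,-1),(1,1),(-1,1))],(255,0,255))
for t,col in((1.5,(0,255,0)),(1.65,(0,255,255))):
    g=lambda r,y:(52+r*np.sin(t),y,210+r*np.cos(t))
    D([g(0,-65),g(49,-65),g(49,-25),g(76,-25),g(76,25),g(49,25),g(49,65),g(0,65)],col)
cv2.imwrite("pics/top12.png",im)
E
```

```text
t 11.425 stand [ 79.3 150.6 303.7] head -1.605 want 1.5350734702353437 F [ 1.4  0.1 -0.3] w -0.08976902511939905 d [ 0.115 -0.502  0.146] j [ 0.34  0.09 -0.16 -0.   -1.32 -0.38]
[ 79.53632367 149.46104376 303.42642442]
```

View pics/look12.png

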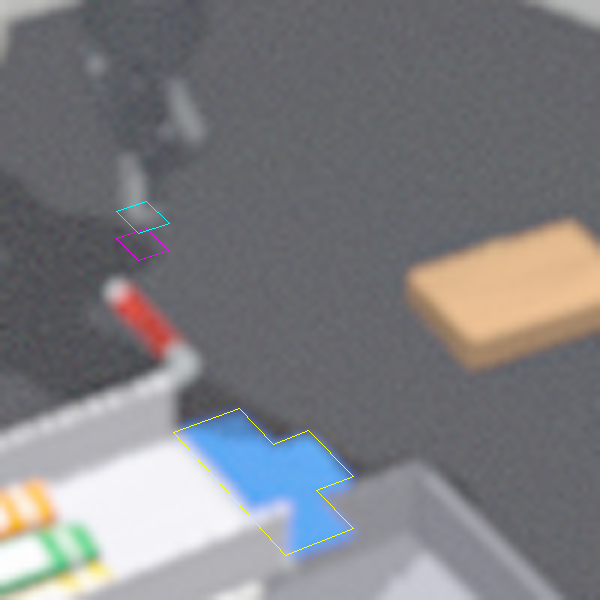

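View pics/top12.png

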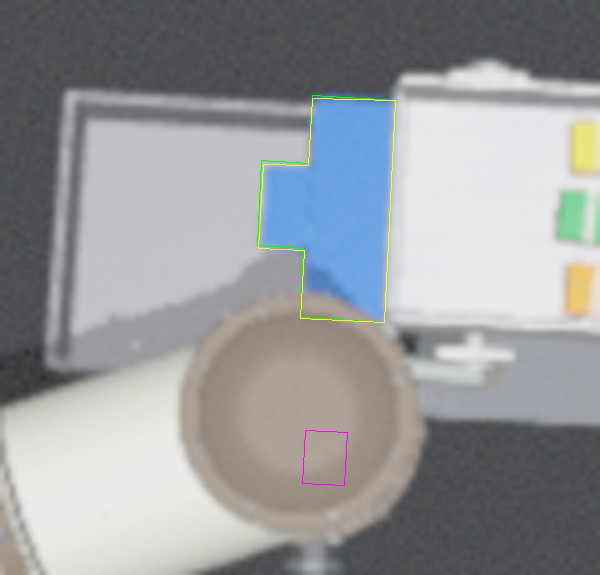

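The gate lies flat and matches the 1.57-1.65 outline in both views. The finger tip at (140, 215) is over the bar. I'll lower onto it.

drive_tool(increments=[[-1,[0,0,0.05],0],[-1,[0,0,0.1],0],[-1,[0,0,0.05],0],[-1,[0,0,0.02],0],[-1,[0,0,0.02],0],[-1,[0,0,0],0]])

```text
clock: 12.28
position: [488.8, 3.8, 230.7]
ee_rot: [-0.695, 0.719, -0.0, 0.0]
contact_force: [-0.1, 0.3, 0.2]
gripper_width: -0.5
```

```bash
python3 look.py 13 1.6
```

```text
t 12.275 stand [ 79.5 149.1 230.7] head -1.606 want 1.5350734702353437 F [-0.1  0.3  0.2] w -0.5072281806720552 d [ 0.115 -0.497 -0.098] j [ 0.34  0.14 -0.29  0.   -1.14 -0.38]
```

View pics/look13.png

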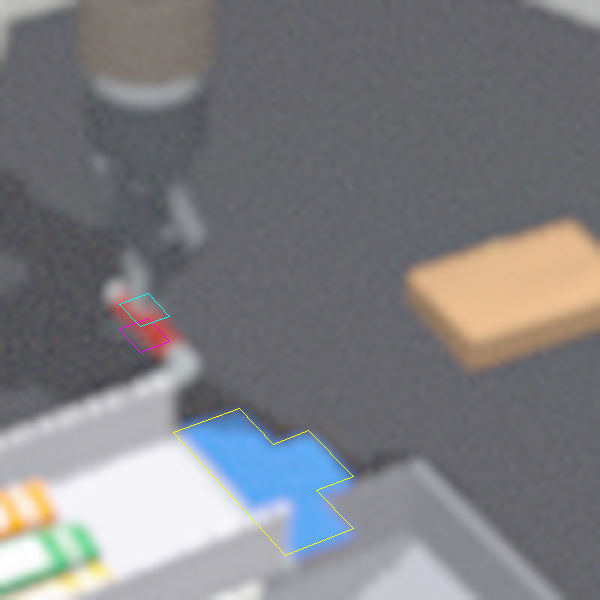

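drive_tool(increments=[[-1,[0,0,0.01],0],[-1,[0,0,0.01],0],[-1,[0,0,0.01],0],[-1,[0,0,0.01],0],[-1,[0,0,0.01],0],[-1,[0,0,0.01],0],[-1,[0,0,0.01],0],[-1,[0,0,0],0]])

```text
clock: 13.32
position: [491.0, 5.5, 212.0]
ee_rot: [-0.695, 0.719, -0.001, 0.004]
contact_force: [-1.0, 5.9, 8.3]
gripper_width: 0.2
```

```bash
python3 look.py 14
```

```text
t 13.325 stand [ 81.2 147.  212. ] head -1.605 want 1.5350734702353437 F [-1.   5.9  8.3] w 0.16744627717431831 d [ 0.121 -0.491 -0.157] j [ 0.34  0.15 -0.32 -0.   -1.09 -0.38]
```

View pics/look14.png

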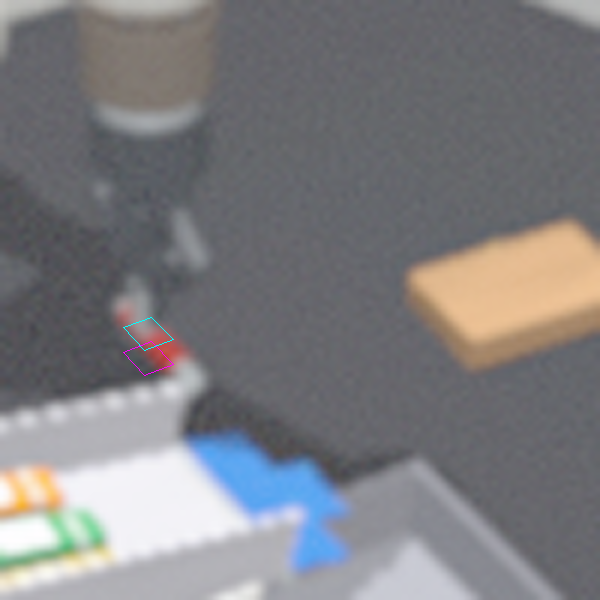

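drive_tool(increments=[[-1,[-0.008,0,0.005],0],[-1,[-0.007,0,0.01],0],[-1,[-0.003,0,0.01],0],[-1,[0,0,0.01],0],[-1,[0,0,0.01],0],[-1,[0,0,0.01],0],[-1,[0,0,0.01],0],[-1,[0,0,0.01],0],[-1,[0,0,0],0]])

```text
clock: 14.5
position: [490.9, 10.5, 188.8]
ee_rot: [-0.695, 0.719, -0.001, 0.003]
contact_force: [0.1, 5.2, 5.1]
gripper_width: -0.0
```

```bash
cat > look2.py <<'E'
import sys
from h import *
import cv2
to((80,148,157))
im=get_image("scene")[120:260,190:340,::-1]; im=(255*(im/255.)**.6).astype('uint8')
cv2.imwrite(f"pics/s{sys.argv[1]}.png",cv2.resize(im,None,fx=4,fy=4,interpolation=cv2.INTER_CUBIC))
E
python3 look2.py 15
```

```text
t 14.5 stand [ 86.3 147.2 188.8] head -1.605 want 1.5350734702353437 F [0.1 5.2 5.1] w -0.042511024392651524 d [0.021 0.003 0.106] j [ 0.35  0.18 -0.35 -0.   -1.03 -0.39]
```

View pics/s15.png

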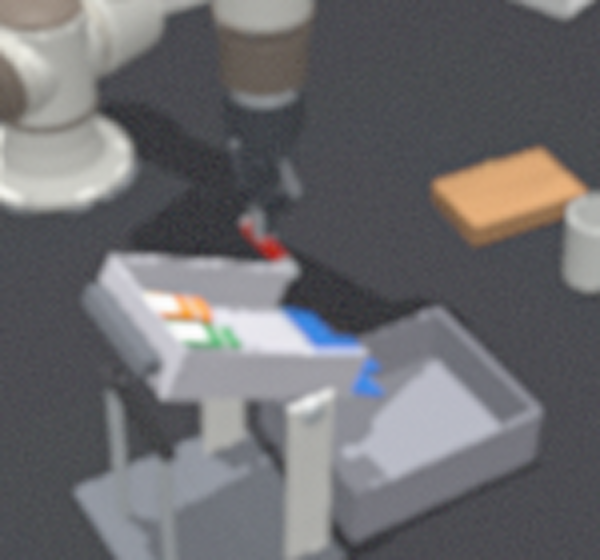

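The tray is tilted to about 0.47 rad and the mailers still lie at rest at (190, 320). I'll continue slowly.

drive_tool(increments=[[-1,[0,0,0.008],0],[-1,[0,0,0.008],0],[-1,[0,0,0.008],0],[-1,[0.003,0,0.008],0],[-1,[0.003,0,0.008],0],[-1,[0.003,0,0.008],0],[-1,[0,0,0],0]])

```text
clock: 15.42
position: [490.0, 6.8, 173.4]
ee_rot: [-0.695, 0.719, -0.001, 0.001]
contact_force: [2.5, 2.9, 4.6]
gripper_width: -0.2
```

```bash
python3 look2.py 16
```

```text
t 15.425 stand [ 82.5 148.  173.4] head -1.605 want 1.5350734702353437 F [2.5 2.9 4.6] w -0.18120894208167676 d [0.008 0.    0.055] j [ 0.35  0.19 -0.38  0.   -1.   -0.38]
```

View pics/s16.png

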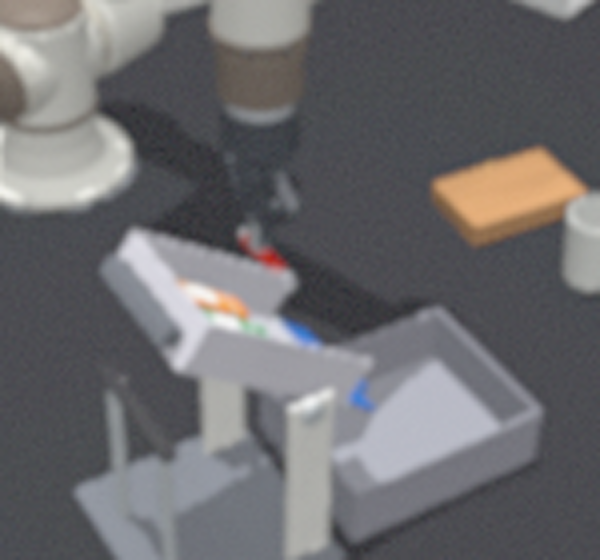

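drive_tool(increments=[[-1,[0.003,0,0.006],0],[-1,[0.003,0,0.006],0],[-1,[0.003,0,0.006],0],[-1,[0.003,0,0.006],0],[-1,[0.002,0,0.006],0],[-1,[0,0,0],0]])

```text
clock: 16.23
position: [487.9, 2.1, 163.3]
ee_rot: [-0.695, 0.719, 0.001, -0.001]
contact_force: [-0.9, 3.1, 3.5]
gripper_width: -0.2
```

```bash
python3 look2.py 17
```

```text
t 16.225 stand [ 77.8 150.  163.3] head -1.606 want 1.5350734702353437 F [-0.9  3.1  3.5] w -0.23660680599197817 d [-0.007 -0.007  0.021] j [ 0.34  0.2  -0.39 -0.   -0.98 -0.37]
```

View pics/s17.png

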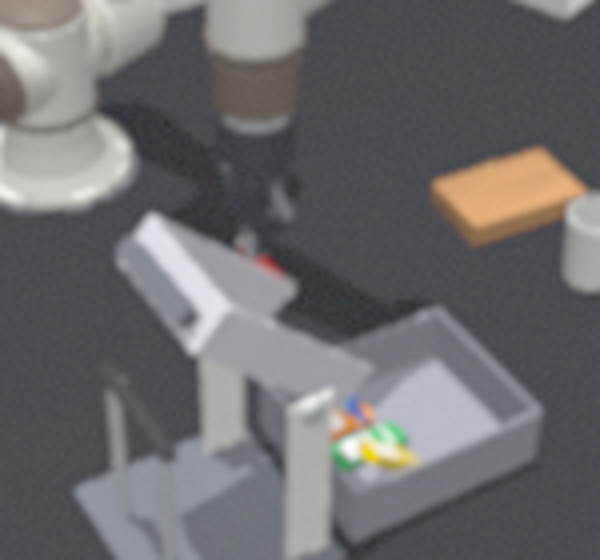

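All three mailers are going out: green and yellow are in the bin at (370, 445), and orange is just leaving at (355, 415). I'll tip a little further and wait.

drive_tool(increments=[[-1,[0.002,0,0.006],0],[-1,[0.002,0,0.006],0],[-1,[0,0,0],0],[-1,[0,0,0],0],[-1,[0,0,0],0],[-1,[0,0,0],0]])

```text
clock: 17.02
position: [488.2, 0.9, 160.1]
ee_rot: [-0.695, 0.719, 0.0, -0.0]
contact_force: [-2.4, 1.5, 3.2]
gripper_width: 0.3
```

```bash
python3 look2.py 18
python3 - <<'E'
from h import *
import cv2
im=get_image("top")[105:235,170:350,::-1]
cv2.imwrite("pics/t18.png",cv2.resize(im,None,fx=4,fy=4,interpolation=cv2.INTER_CUBIC))
E
```

```text
t 17.025 stand [ 76.6 149.6 160.1] head -1.606 want 1.5350734702353437 F [-2.4  1.5  3.2] w 0.28118843691075385 d [-0.011 -0.005  0.01 ] j [ 0.34  0.2  -0.4   0.   -0.97 -0.37]
```

View pics/s18.png

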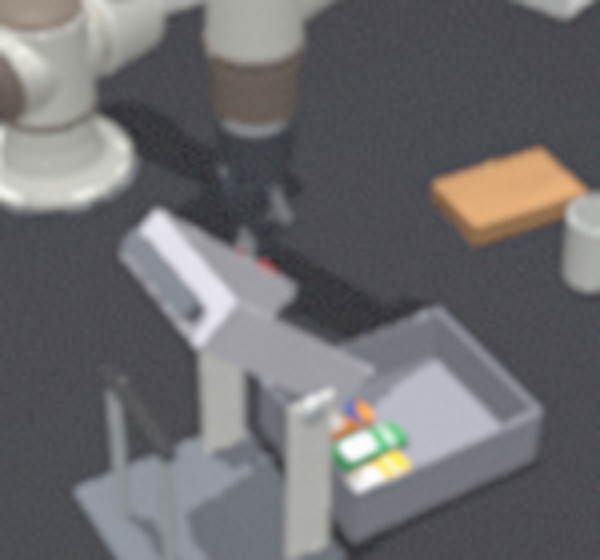

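View pics/t18.png

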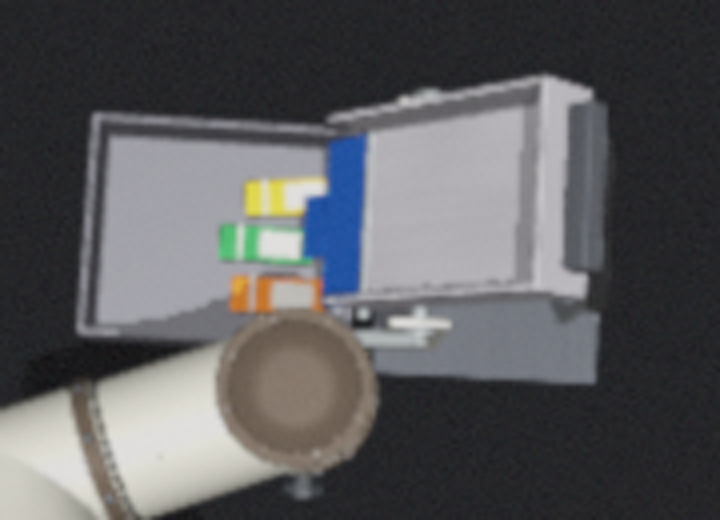

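All three mailers lie in the bin: yellow (285, 197), green (265, 243) and orange (275, 292). The tray is empty. I'll let it return under control.

drive_tool(increments=[[-1,[-0.003,0,-0.01],0],[-1,[-0.004,0,-0.015],0],[-1,[-0.004,0,-0.015],0],[-1,[-0.004,0,-0.015],0],[-1,[-0.004,0,-0.015],0],[-1,[-0.003,0,-0.015],0],[-1,[-0.002,0,-0.015],0],[-1,[0,0,-0.015],0],[-1,[0,0,-0.015],0],[-1,[0,0,-0.015],0],[-1,[0,0,-0.015],0],[-1,[0.003,0,-0.015],0],[-1,[0.004,0,-0.015],0],[-1,[0.005,0,-0.012],0],[-1,[0.005,0,-0.01],0],[-1,[0.005,0,-0.01],0],[-1,[0,0,-0.01],0],[-1,[0,0,-0.01],0],[-1,[0,0,0],0]])

```text
clock: 19.5
position: [488.6, 2.1, 232.6]
ee_rot: [-0.695, 0.719, 0.0, 0.0]
contact_force: [-0.6, 0.5, -0.6]
gripper_width: 0.1
```

```bash
python3 look2.py 19
```

```text
t 19.5 stand [ 77.7 149.3 232.6] head -1.606 want 1.5350734702353437 F [-0.6  0.5 -0.6] w 0.11006690881328372 d [-0.007 -0.004  0.252] j [ 0.34  0.14 -0.29 -0.   -1.15 -0.37]
```

View pics/s19.png

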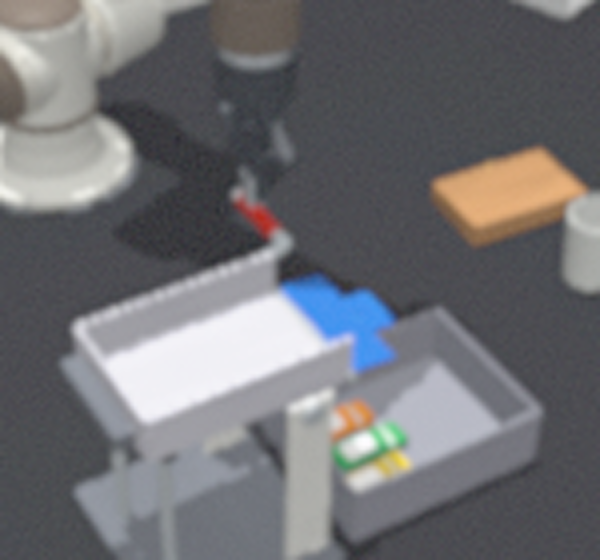

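The tray is back level with the gate down, and the mailers are in the bin at (350-405, 415-475). I'll retreat upward and take final checks.

drive_tool(increments=[[-1,[0,0,-0.03],0],[-1,[0,0,-0.1],0],[-1,[0,0,-0.15],0],[-1,[0,0,-0.1],0],[-1,[0.1,0.05,0],0],[-1,[0.15,0.05,0],0],[-1,[0.15,0.05,0],0],[-1,[0.15,0,0],0],[-1,[0.15,0,0],0],[-1,[0.1,0,0],0],[-1,[0,0,0],0],[-1,[0,0,0],0],[-1,[0,0,0],0],[-1,[0,0,0],0]])

```text
clock: 21.3
position: [435.3, -235.9, 347.0]
ee_rot: [-0.695, 0.719, -0.0, 0.0]
contact_force: [-0.1, 0.2, 0.1]
gripper_width: 0.1
```

Run:
```python
from h import *
import cv2
p=np.load("p.npy")[:3]
for n,(a,b,c,d) in dict(top=(105,235,170,350),scene=(120,260,190,340)).items():
    im=get_image(n); cv2.imwrite(f"pics/{n}20full.png",im[:,:,::-1])
    im=cv2.resize(im[a:b,c:d,::-1],None,fx=4,fy=4,interpolation=cv2.INTER_CUBIC)
    def D(X,col):
        q=((proj(n,S2W(p,X))-(c,a)+.5)*4-.5); cv2.polylines(im,[q.round().astype(int)],True,col,1)
    t=1.6; g=lambda r,y:(52+r*np.sin(t),y,210+r*np.cos(t))
    D([g(0,-65),g(49,-65),g(49,-25),g(76,-25),g(76,25),g(49,25),g(49,65),g(0,65)],(0,255,255))
    D([(-154,-69,255),(-154,69,255),(50,69,255),(50,-69,255)],(0,255,0))
    cv2.imwrite(f"pics/{n}20.png",im)
print(read_state()["contact_force"],read_state()["position"],read_state()["clock"])
```

```text
[-0.23232755  0.06158047  0.06853066] [ 435.31300782 -236.03973079  346.8897727 ] 21.4
```

View pics/top20.png

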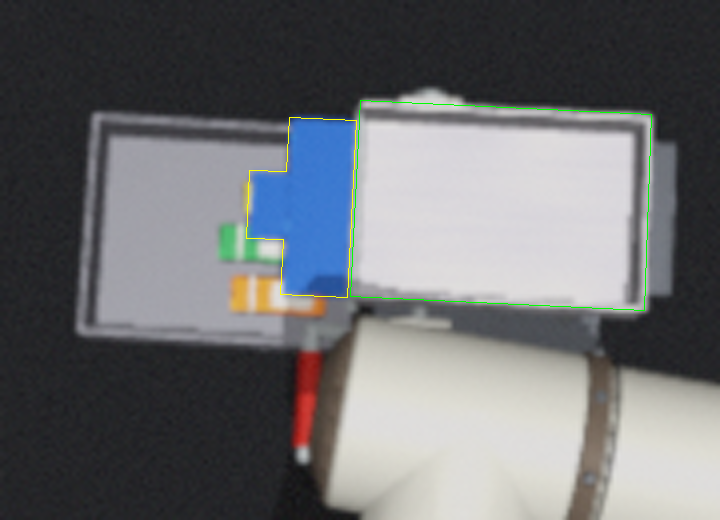

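View pics/scene20.png

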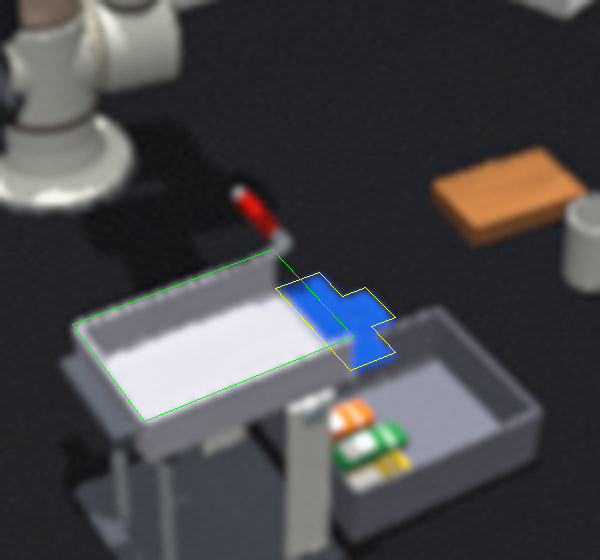

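View pics/top20full.png

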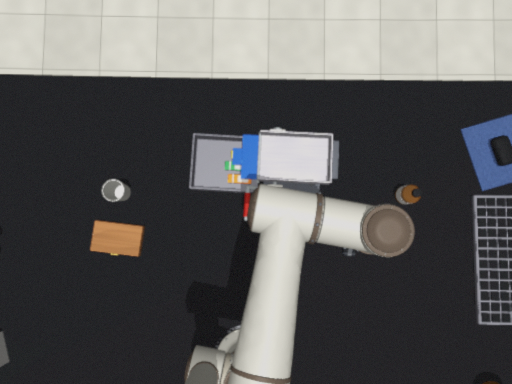

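```bash
python3 -c "
from bench import *
print(job_done())"
```

```text
the job is handed in; nothing more can be done
None
```

I emptied the tray and handed the job in at about 21.4 s. I swung the gate down to its stop with the tray level, where the force rose to 5 N. Then I tipped the tray slowly with the press bar, and all three mailers slid over the gate into the bin. The tray came back level under control, and the arm moved clear.

**Final checks:** In both camera views the tray matches the level outline and is empty. The gate matches the outline for about 1.6 rad (in line with the tray floor). Yellow, green and orange lie in the bin. The bin, bottle, beaker and slide box are where they started. The largest force I read was about 10 N, and the tool was touching nothing at the end.

**What disagreed:**
- **Fingertip height:** In the images the shut fingertips stood about 20 mm higher than the stated 11 mm ahead of the TCP. My first gate push therefore passed over the tab and moved nothing, and I repeated it from lower down.
- **Sideways drag on the bar:** The finger pulled sideways on the press bar with up to about 6 N while tipping, so I followed the bar's arc to ease it.

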